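# Clip the blue-capped culture tube onto the tube rocker

## Robot

A 6-joint arm with a two-finger parallel gripper is mounted at the origin on the work surface. World frame = base frame: x ahead of the robot, y to its left, z up, the work surface at z = 0. Lengths are in m, angles in degrees, forces in N, time in s.
With the tool pointing down it reaches from about 0.325 to 0.775 m from the base axis. Payload 9.3 kg.
Tool frame: the origin (TCP) lies at the very end of the fingers, on their centre line; the grasp point (between the pads) lies 19 mm behind it; z points along the fingers, y is the direction in which the jaws open and shut (so a half turn about z gives the same grasp; the last joint's range is limited). The gripper opens to 85 mm and grips with 20 to 120 N. Pads are 22 mm wide; open, the fingers measure 114 mm over their backs; the gripper's body (76 mm by 85 mm) begins 54 mm behind the grasp point. The pads swing forward as they close: fully open they stand 13 mm farther back than shut.
Start: joints at [57.548, 14.817, 1.232, 76.415, 0, 81.257], TCP at [0.221, 0.504, 0.231] pointing down, gripper open.
Joint ranges: [-174.27, 174.27], [-52.1, 104.24], [-59.71, 78.15], [-110.17, 111.67], [-87.03, 83.33], [-180, 180]. Speed limits (degrees/s): [127.2, 127.2, 159.86, 180, 180, 180].

## Interface

Orientations are given as [roll, pitch, yaw] about the fixed x, y, z axes, in that order (R = Rz(yaw) Ry(pitch) Rx(roll)).
In Python, from cell import telemetry, cams, workorder gives the robot as it stands.
- The arm moves only by the tool carry_out, never from a script. Its argument "motion" is a list that holds one entry, the list of rows, each a list of 6 numbers: the shift along the world's x, y, z in mm, then the turn, a rotation vector about the world's x, y, z in rad. A call has 1 to 12 rows; each row shifts and turns the pose as measured when the row begins; what a row does not reach is not made up. A row lasts 1/8 s, in which the tool goes at most 62.5 mm and 10.7 degrees, less where a joint would pass 70% of its speed; a pose out of reach is approached as far as the arm can. A call is refused whole if a number of a shift passes 62.5 or a number of a turn 0.188, either way. A call with a gripper value outside its range is refused whole. "hand" is the closure in counts, from 0 (fully open) to 255 (shut), set as the call begins (left out, the last holds). The fingers move at their own pace and stop on an object; "grip_force" is the grip in N (left out, the last holds). Time passes only in rows, so rows that do not move let the fingers close. It gives the time, the measured TCP pose, the force and the opening at its end, in the units of the state.
- telemetry.get_obs(): the state, without advancing time (a new reading comes with each control period).
- cams.camera(name): name is "scene" or "top"; returns the picture (384x512x3 uint8, blue, green, red); there is no depth.
- cams.camera_model(name): a dict with "mtx" (3x3 intrinsics, pixels), "dist" ([k1, k2, p1, p2, k3] as OpenCV has them; the pictures are not rectified), "world_to_cam" (4x4, takes a point from world to camera coordinates). Camera axes: x right, y up, looking along -z (the intrinsics and any distortion apply to the point x, -y, -z); pixel columns grow to the right and rows downward; lengths in m; the calibration is good to about 2 mm. A picture is of the moment at which its call begins. camera_model takes no time and is no camera call.
- workorder.hand_in(): hands the job in, once; it reports no verdict.
The state is a dict: "time_s": time; "joints": joint angles; "qd": joint speeds; "joint_torque": joint torques, N m; "ee_pos": TCP position; "tcp_rot": TCP orientation; "ft_force": force on the tool from outside, world axes, zero at the start; "ft_torque": the same for the moment, N m; "opening": finger opening in m.
Only numpy, scipy, OpenCV 4.12 (cv2) and the standard library are available. Lean on these libraries where they do the work, as an engineer would, in place of code of your own. Each camera call takes 0.05 s, during which the arm holds its last target.

## Task

Pick up the blue-capped tube from its cradle and push it down from above, past the sprung orange jaw, into the fork clip on top of the tube rocker, so that it sits fully home in both forks with the jaw closed over it. Keep the middle of the tube midway between the two forks (the cap may point either way), let go of it, and leave the red-capped tube lying in the cradle.

Things in the scene. Friction and masses are not known exactly. Their poses are not given: they have to be found in the camera images.
- blue_mid (a point): Middle of the blue-capped tube, on its axis, 45 mm above the table. Rigid white tube, 20 mm thick, 160 mm long, 50 g, lying level in a two-notch cradle. x axis: along the tube to the cap, which is 26 mm thick and covers x = 58 to 80 mm. The cradle's ribs, 12 mm wide, lie near x = -46 and +46 mm; between them only an 8 mm base plate is below. The other tube lies parallel, 90 mm away.
- red_mid (a point): Middle of the red-capped tube, on its axis; x axis towards its red cap. Otherwise the same tube, in the other notch of the same cradle (which tube has which notch varies). It stays there.
- clip_seat (a point): Where the tube's middle lies when home in the fork clip: 115 mm above the table, 45 mm above the deck of the fixed white tube rocker. x axis: the clipped tube's direction; z up. Grey forks, 12 mm wide, at x = -38 and +38 mm; free between for fingers. Slot 27 mm wide with V floor; on its -y side a fixed lip flares out to y = -30 mm, 28 mm above this point. Nothing is over 40 mm above it.
- jaw (a joint): Hinge (rad) of the orange sprung jaw on the clip's +y side, a finger at each fork: 0 closed, grows outward to +y, 0.1 to 0.2 as a tube passes, stop 0.6. Its noses overhang the slot to y = +3 mm, 13 mm above the seat point, and slope up and out to y = +21, 35 mm above it. A level tube lowered at y = 0 pushes it aside with about 10 N, from 30 mm above home; it then springs back over the tube.
Mind the look-alikes: they are no part of the job. Leave any yellow look-alike of the part that bears blue_mid alone.

How it is judged (in metres and radians):
On the way:
1. the blue-capped tube, coming from above and lying over the clip, pushes the jaw open (value of joint jaw above 0.04 rad and z of blue_mid in the frame of clip_seat between 0.004 and 0.045 m and x of blue_mid in the frame of clip_seat between -0.03 and 0.03 m and y of blue_mid in the frame of clip_seat between -0.02 and 0.02 m), for 0.04 s.
At the end, for the whole second after the job is handed in: The blue-capped tube lies at rest, fully home in both forks (its middle within 6 mm of the seat in height and across the clip, within 15 mm along it, and within 0.2 rad of the clip's direction), the jaw is closed over it (below 0.06 rad), and the red-capped tube lies within 30 mm of where it was (z of blue_mid in the frame of clip_seat between -0.006 and 0.006 m and y of blue_mid in the frame of clip_seat between -0.006 and 0.006 m and x of blue_mid in the frame of clip_seat between -0.015 and 0.015 m and angle between the x axis of blue_mid and the x axis of clip_seat, either way round below 0.2 rad and value of joint jaw below 0.06 rad and linear speed of blue_tube below 0.02 m/s and distance of red_mid from where it was at the start of the episode below 0.03 m); the robot touches nothing.
It fails at once if the red-capped tube is moved more than 30 mm from its place (distance of red_mid from where it was at the start of the episode above 0.03 m).
It also fails if it takes over 38 s, if anything falls off the work surface, if the arm or the gripper's body presses on something with over 40 N, if the wrist force passes 120 N, or if a joint passes its speed limit or range.

## Working session

There is one attempt and no reset: what is moved stays moved. The work goes in short steps, Python scripts to look and compute and a tool call to move; the robot and the scene stay as the last step left them, time stands still between calls to the robot, and variables do not carry over. Pictures are saved under pics/ and viewed, and the job is handed in when it is done.

Besides the shell and the picture viewer there is one more tool, called after ">>>" in YAML: its name, and indented under it one key for each argument. carry_out: Moves the arm, as the interface text tells. Its arguments: {"type":"object","properties":{"motion":{"type":"array"},"hand":{"type":"number"},"grip_force":{"type":"number"}},"required":["motion"]}

```bash
ls; mkdir -p pics; python3 - <<'E'
from cell import telemetry,cams,workorder
import cv2,numpy as np
np.set_printoptions(suppress=True,precision=4)
for n in("scene","top"):
    im=cams.camera(n);cv2.imwrite(f"pics/{n}0.png",im);m=cams.camera_model(n)
    for k in m:print(n,k,np.array(m[k]).tolist())
print(telemetry.get_obs())
E
```

```text
pics
scene mtx [[424.8192579620432, 0.0, 250.00466575568421], [0.0, 424.8192579620432, 189.0159603246312], [0.0, 0.0, 1.0]]
scene dist [-0.10799779810478996, 0.0, 0.0, 0.0, 0.0]
scene world_to_cam [[0.30977503710534227, 0.9505694252173872, 0.021382100651482175, -0.15362385563644315], [-0.5593988522397662, 0.1640223889968603, 0.8125082030481875, 0.180001570581356], [0.7688383123253002, -0.26365588131056167, 0.5825574870784298, -1.5054006259383406], [0.0, 0.0, 0.0, 1.0]]
top mtx [[373.76100663547464, 0.0, 252.01773121870966], [0.0, 373.76100663547464, 187.16041717911776], [0.0, 0.0, 1.0]]
top dist [0.029076140332911476, 0.0, 0.0, 0.0, 0.0]
top world_to_cam [[0.029316621831138968, -0.9995698131689367, -0.0008510498381734112, -0.031198317095948083], [0.9922495836573928, 0.028999048709608625, 0.12082971035994379, -0.4832329804329481], [-0.12075305137403426, -0.00438677277218778, 0.9926728850978578, -0.9144258048830731], [0.0, 0.0, 0.0, 1.0]]
{'time_s': 0.1, 'joints': array([57.5467, 14.8479,  1.1947, 76.416 ,  0.0003, 81.2584]), 'qd': array([ 0.0388, -0.0507,  0.1183,  0.0197, -0.0122, -0.0733]), 'joint_torque': array([  0.0067, -55.6693,  34.507 ,   0.0116,  -0.    ,   0.    ]), 'ee_pos': array([0.221 , 0.5034, 0.2307]), 'tcp_rot': array([-179.9317,   -0.0108,  156.2883]), 'ft_force': array([-0.7191, -0.5691,  0.2316]), 'ft_torque': array([-0.0029,  0.0489,  0.0277]), 'opening': 0.08526915991119186}
```

View pics/scene0.png

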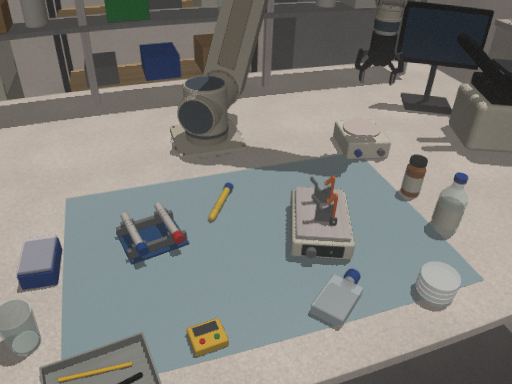

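View pics/top0.png

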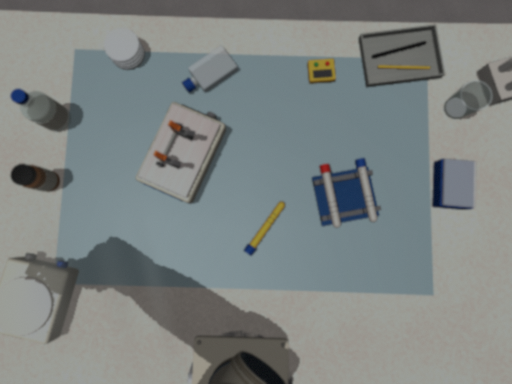

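The top view shows these possible confusions:
- White tube with a blue cap in the cradle, at (367,190). This one fits the description.
- White tube with a red cap in the cradle, at (330,195).
- Yellow tube with a blue cap on the mat, at (265,228). This is a look-alike.
- Blue-capped bottles at (190,85) and (20,97).

The clip is on the white box, with orange fingers at (180,128) and (163,157). I'll check close crops next.

```bash
python3 - <<'E'
import cv2,numpy as np
t=cv2.imread("pics/top0.png");s=cv2.imread("pics/scene0.png")
def c(im,x,y,w,h,k):return cv2.resize(im[y:y+h,x:x+w],None,fx=k,fy=k,interpolation=cv2.INTER_CUBIC)
cv2.imwrite("pics/c1.png",np.hstack([c(t,300,145,95,95,4.2),c(t,135,95,95,95,4.2)]))
cv2.imwrite("pics/c2.png",np.hstack([c(s,105,190,95,85,4.2),c(s,275,165,95,85,4.2)]))
E
```

```text
(no output)
```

View pics/c1.png

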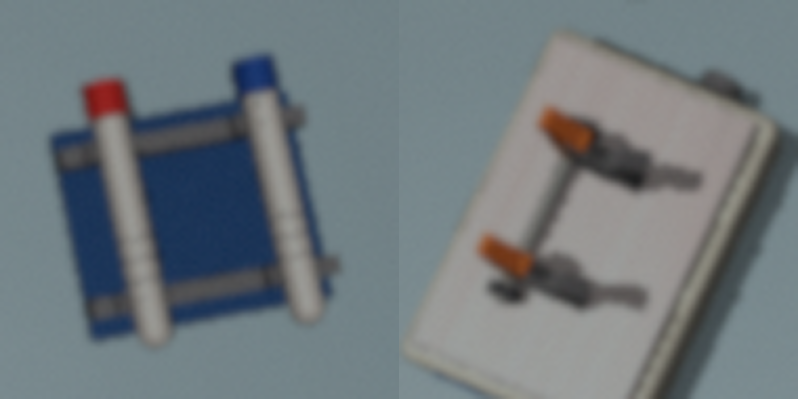

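View pics/c2.png

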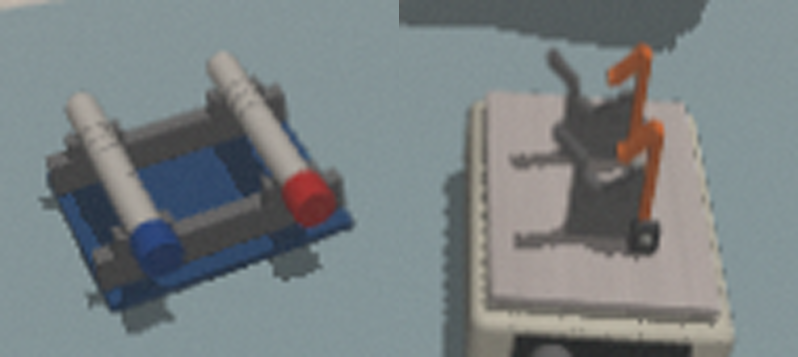

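```bash
cat > h.py <<'E'
import cv2,numpy as np
from scipy.optimize import least_squares
np.set_printoptions(suppress=True,precision=4)
from cell import telemetry,cams,workorder
M={n:cams.camera_model(n) for n in("scene","top")}
def proj(n,P):
    m=M[n];T=np.array(m["world_to_cam"]);P=np.atleast_2d(P)
    F=np.diag([1,-1,-1.])
    R=F@T[:3,:3];t=F@T[:3,3]
    return cv2.projectPoints(P.astype(float),cv2.Rodrigues(R)[0],t,np.array(m["mtx"]),np.array(m["dist"]))[0][:,0]
def fr(p,z):
    x,y,a=p;R=np.array([[np.cos(a),-np.sin(a),0],[np.sin(a),np.cos(a),0],[0,0,1]])
    return lambda q:np.atleast_2d(q)@R.T+[x,y,z]
def fit(obs,z,p0):
    def r(p):
        f=fr(p,z);return np.concatenate([(proj(n,f(q))[0]-px) for n,q,px in obs])
    s=least_squares(r,p0,loss='soft_l1');return s.x,r(s.x).reshape(-1,2)
E
cat > a.py <<'E'
from h import *
ct=lambda x,y:np.array([(x)/4.2+300,y/4.2+145])
ct2=lambda x,y:np.array([(x-399)/4.2+135,y/4.2+95])
cs=lambda x,y:np.array([x/4.2+105,y/4.2+190])
cs2=lambda x,y:np.array([(x-399)/4.2+275,y/4.2+165])
mm=1e-3
B=[("top",[.08,0,0],ct(252,60)),("top",[-.08,0,0],ct(310,320)),
   ("scene",[.08,0,0],cs(162,258)),("scene",[-.08,0,0],cs(76,100))]
R=[("top",[.08,0,0],ct(102,84)),("top",[-.08,0,0],ct(156,344)),
   ("scene",[.08,0,0],cs(318,208)),("scene",[-.08,0,0],cs(215,60))]
C=[("top",[.038,.021,.035],ct2(545,120)),("top",[-.038,.021,.035],ct2(483,248)),
   ("top",[.038,-.03,.028],ct2(700,180)),("top",[-.038,-.03,.028],ct2(646,297)),
   ("scene",[.038,.021,.035],cs2(652,124)),("scene",[-.038,.021,.035],cs2(642,48)),
   ("scene",[.038,-.03,.028],cs2(560,128)),("scene",[-.038,-.03,.028],cs2(552,52)),
   ("scene",[.038,.003,.013],cs2(622,156)),("scene",[-.038,.003,.013],cs2(612,80))]
if __name__=="__main__":
    res={}
    for nm,o,z,p0 in(("b",B,.045,[.5,-.3,0]),("r",R,.045,[.5,-.2,0]),("c",C,.115,[.55,.15,-.4])):
        p,r=fit(o,z,p0);res[nm]=p;print(nm,p,np.degrees(p[2]),np.hypot(*p[:2]));print(r.round(1).tolist())
    np.save("res.npy",res,allow_pickle=True)
    b,r=res["b"],res["r"];print("dist",np.hypot(*(b-r)[:2]))
    out=[]
    for n,(x0,y0,x1,y1) in(("top",(300,145,95,95)),("top",(135,95,95,95)),("scene",(105,190,95,85)),("scene",(275,165,95,85))):
        k=4;im=cv2.imread(f"pics/{n}0.png")[y0:y0+85,x0:x0+x1];im=cv2.resize(im,None,fx=k,fy=k,interpolation=cv2.INTER_CUBIC)
        def pl(pts,col):
            q=((proj(n,pts)-[x0,y0]+.5)*k-.5).round().astype(int);cv2.polylines(im,[q.reshape(-1,1,2)],False,col,1)
        for nm in"br":
            f=fr(res[nm],.045);y=np.linspace(0,2*np.pi,24)
            for xx,rad in((-.08,.01),(.058,.013),(.08,.013)):pl(f(np.c_[0*y+xx,rad*np.cos(y),rad*np.sin(y)]),(0,255,0))
            pl(f([[-.08,0,0],[.08,0,0]]),(0,255,255))
        f=fr(res["c"],.115)
        for xx in(-.044,-.032,.032,.044):
            pl(f([[xx,.021,.035],[xx,.003,.013]]),(0,255,0));pl(f([[xx,-.03,.028],[xx,-.0135,.013],[xx,-.0135,0],[xx,0,-.012],[xx,.0135,0]]),(255,0,255))
        pl(f([[-.08,0,0],[.08,0,0]]),(0,255,255))
        out.append(im)
    cv2.imwrite("pics/ov.png",np.vstack([np.hstack(out[:2]),np.hstack(out[2:])])[:600*2])
    print(out[0].shape)
E
python3 a.py; python3 -c "
import cv2;i=cv2.imread('pics/ov.png');print(i.shape);cv2.imwrite('pics/ov1.png',i[:340]);cv2.imwrite('pics/ov2.png',i[340:])"
```

```text
b [ 0.4841 -0.2998  0.2162] 12.388041188160074 0.5694520217633553
[[-0.8, -0.9], [-0.2, 0.4], [-0.5, 0.1], [-0.4, -0.5]]
r [ 0.4676 -0.2107  0.2216] 12.698385319550379 0.512911294066766
[[-1.1, -1.1], [0.1, 0.3], [-0.8, -0.0], [-0.1, -0.6]]
c [ 0.566   0.1651 -0.3851] -22.066215090561172 0.5895700659230229
[[0.3, -0.7], [0.5, -0.7], [-15.4, -5.2], [-16.8, -2.7], [-0.1, -0.9], [-0.6, -0.7], [-0.2, -0.7], [0.2, -0.5], [-1.8, -1.5], [-1.7, -1.5]]
dist 0.09062794702072322
(340, 380, 3)
(680, 760, 3)
```

View pics/ov1.png

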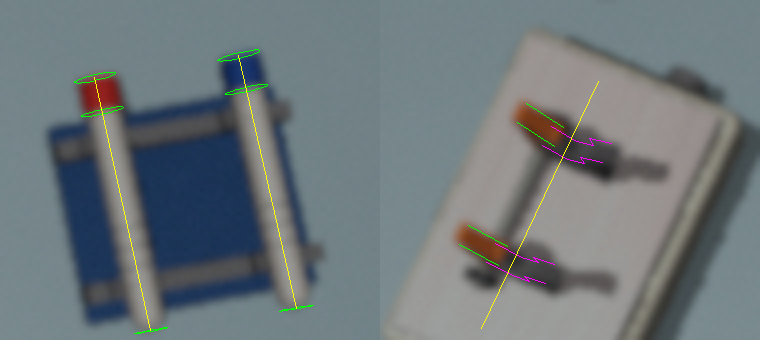

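View pics/ov2.png

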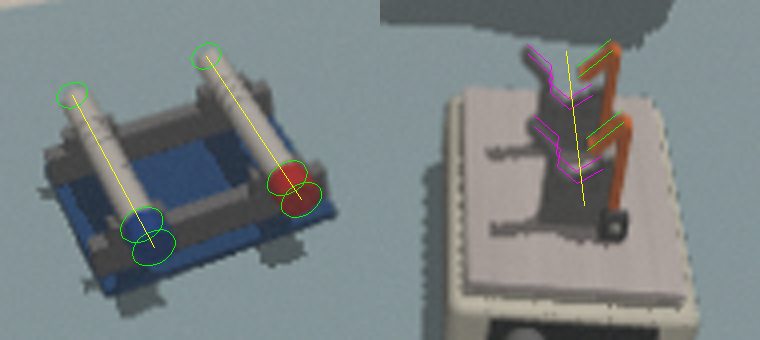

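The thin grey tips I picked in the top view at (206,138) and (193,166) are shadows on the deck, not the lip ends. I'll refit with the true lip ends and the half-pixel crop offset corrected.

```bash
sed -i 's#np.array(\[(x)/4.2+300,y/4.2+145\])#np.array([(x+.5)/4.2-.5+300,(y+.5)/4.2-.5+145])#;s#np.array(\[(x-399)/4.2+135,y/4.2+95\])#np.array([(x-398.5)/4.2-.5+135,(y+.5)/4.2-.5+95])#;s#np.array(\[x/4.2+105,y/4.2+190\])#np.array([(x+.5)/4.2-.5+105,(y+.5)/4.2-.5+190])#;s#np.array(\[(x-399)/4.2+275,y/4.2+165\])#np.array([(x-398.5)/4.2-.5+275,(y+.5)/4.2-.5+165])#;s#ct2(700,180)#ct2(646,166)#;s#ct2(646,297)#ct2(588,297)#' a.py
python3 a.py; python3 -c "
import cv2;i=cv2.imread('pics/ov.png');i[:340,:380]=i[340:,380:];cv2.imwrite('pics/ov3.png',i[:340])
i=cv2.imread('pics/top0.png')[105:185,140:220];cv2.imwrite('pics/cc.png',cv2.resize(i,None,fx=7,fy=7,interpolation=2))"
```

```text
b [ 0.4841 -0.2998  0.2152] 12.331820805920092 0.5693892346536135
[[-0.4, -0.5], [0.1, 0.8], [-0.2, 0.4], [-0.0, -0.2]]
r [ 0.4676 -0.2107  0.2214] 12.687830511553884 0.5128326187818029
[[-0.7, -0.7], [0.4, 0.7], [-0.4, 0.3], [0.2, -0.3]]
c [ 0.5656  0.165  -0.3872] -22.187012729517164 0.5892014977304983
[[0.8, -0.2], [0.9, -0.2], [-2.1, -1.3], [-2.6, -2.1], [0.1, -0.6], [-0.3, -0.4], [0.0, -0.4], [0.5, -0.2], [-1.6, -1.2], [-1.4, -1.2]]
dist 0.09062216246867198
(340, 380, 3)
```

View pics/ov3.png

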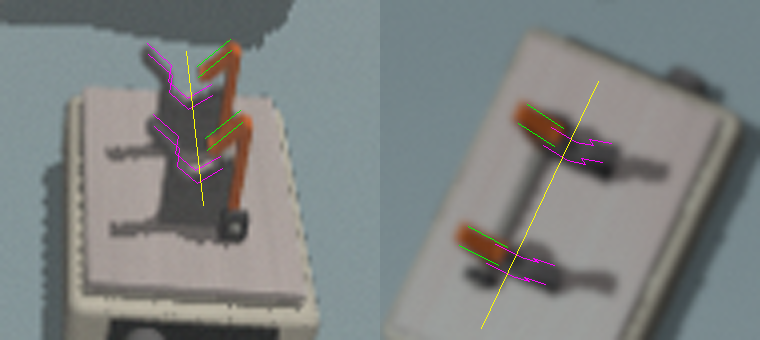

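View pics/cc.png

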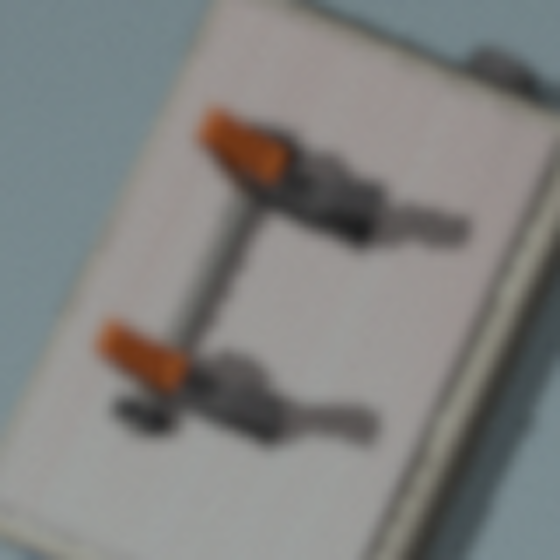

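```bash
cat > b.py <<'E'
from a import *
c7=lambda x,y:np.array([(x+.5)/7-.5+140,(y+.5)/7-.5+105])
C2=[("top",[.038,.021,.035],c7(212,128)),("top",[-.038,.021,.035],c7(110,341)),
 ("top",[.038,.003,.013],c7(285,165)),("top",[-.038,.003,.013],c7(183,377)),
 ("top",[.038,-.03,.028],c7(372,210)),("top",[-.038,-.03,.028],c7(278,422))]+C[4:]
p,r=fit(C2,.115,[.56,.16,-.4]);print(p,np.degrees(p[2]));print(r.round(1).tolist())
for o in(C2[:6],C2[6:]):
    p2,r=fit(o,.115,p);print(p2,np.degrees(p2[2]),r.round(1).tolist())
E
python3 b.py
```

```text
[ 0.5664  0.1642 -0.3884] -22.253252939589345
[[0.7, -0.2], [0.6, -0.2], [-0.5, 0.4], [-0.2, -0.1], [-1.0, -2.0], [-2.0, -2.0], [-0.1, -0.3], [-0.4, -0.2], [-0.1, -0.2], [0.3, -0.0], [-1.7, -0.9], [-1.5, -1.0]]
[ 0.5651  0.1633 -0.3981] -22.808567477895135 [[1.2, 0.4], [0.8, 0.2], [-0.1, 1.0], [-0.0, 0.4], [-0.5, -1.3], [-1.8, -1.4]]
[ 0.5683  0.1646 -0.3911] -22.410363552435403 [[0.4, 0.1], [0.2, 0.3], [0.3, 0.2], [0.8, 0.4], [-1.3, -0.5], [-1.0, -0.6]]
```

>>> carry_out:
  motion:
    - [[15,-48,0,0,0,0.037],[15,-48,0,0,0,0.037],[15,-48,0,0,0,0.037],[15,-48,0,0,0,0.037],[15,-48,0,0,0,0.037],[15,-48,0,0,0,0.037],[15,-48,0,0,0,0.037],[15,-48,0,0,0,0.037],[15,-48,0,0,0,0.037],[15,-48,0,0,0,0.037],[15,-48,0,0,0,0.037],[15,-48,0,0,0,0.037]]
  hand: 0
  grip_force: 80

```text
time_s: 1.6
ee_pos: [0.401, -0.0888, 0.2278]
tcp_rot: [-179.8, -0.0, -177.1]
ft_force: [1.2, 0.0, -0.5]
opening: 0.0855
```

>>> carry_out:
  motion:
    - [[15,-40,0,0,0,0.032],[15,-40,0,0,0,0.032],[15,-40,0,0,0,0.032],[15,-40,0,0,0,0.032],[15,-35,0,0,0,0.032],[8,-14,0,0,0,0],[0,0,0,0,0,0],[0,0,0,0,0,0]]

```text
time_s: 2.6
ee_pos: [0.4845, -0.3065, 0.2246]
tcp_rot: [180.0, -0.2, -167.9]
ft_force: [-1.1, 0.2, 0.4]
opening: 0.0855
```

```bash
python3 - <<'E'
from h import *
o=telemetry.get_obs();print(o["time_s"],o["ee_pos"],o["tcp_rot"],o["joints"])
E
```

```text
2.6 [ 0.4845 -0.3065  0.2246] [ 179.9552   -0.2155 -167.9071] [-40.6318  17.3446   3.8243  76.6459  -0.1443 -52.7244]
```

>>> carry_out:
  motion:
    - [[0,6,-40,0,0,0.003],[0,0,-40,0,0,0],[0,0,-30,0,0,0],[0,0,-10,0,0,0],[0,0,0,0,0,0]]

```text
time_s: 3.22
ee_pos: [0.4838, -0.2948, 0.1054]
tcp_rot: [-179.8, -0.0, -167.5]
ft_force: [-0.9, -0.2, -0.1]
opening: 0.0855
```

```bash
python3 - <<'E'
from h import *
o=telemetry.get_obs();print(o["time_s"],o["ee_pos"],o["tcp_rot"])
c=lambda im,x,y:cv2.resize(im[y:y+95,x:x+95],None,fx=4.2,fy=4.2,interpolation=cv2.INTER_CUBIC)
cv2.imwrite("pics/d1.png",np.hstack([c(cams.camera("top"),310,145),c(cams.camera("scene"),100,170)]))
E
```

```text
3.225 [ 0.4838 -0.2948  0.1054] [-179.847    -0.0272 -167.5193]
```

View pics/d1.png

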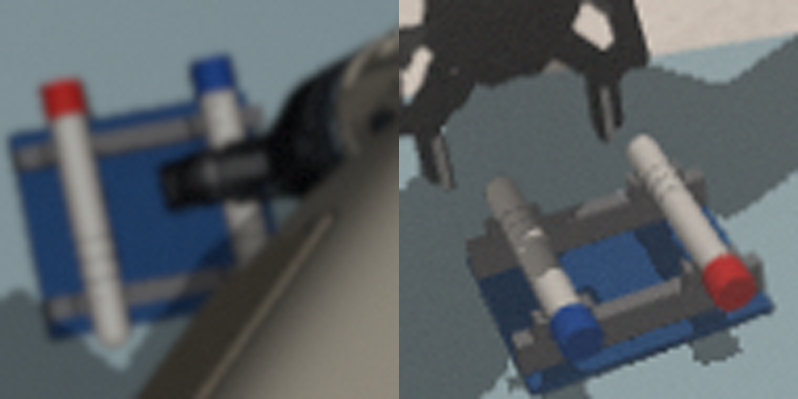

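The fingers straddle the blue-capped tube, with the tips near (435,185) and (605,135) in the right crop. The red tube is clear, so I'll lower onto the blue one.

>>> carry_out:
  motion:
    - [[0,-5,-25,0,0,0],[0,0,-25,0,0,0],[0,0,-20,0,0,0],[0,0,-9,0,0,0],[0,0,0,0,0,0]]

```text
time_s: 3.95
ee_pos: [0.4876, -0.3032, 0.0321]
tcp_rot: [-179.2, 0.4, -167.5]
ft_force: [0.0, 1.1, 0.2]
opening: 0.0854
```

>>> carry_out:
  motion:
    - [[-3,3,-4,-0.01,0,0],[0,0,-2,0,0,0],[0,0,0,0,0,0]]

```text
time_s: 4.32
ee_pos: [0.4853, -0.3007, 0.0279]
tcp_rot: [-178.5, 0.4, -167.5]
ft_force: [-0.5, 0.1, 0.0]
opening: 0.0853
```

```bash
python3 - <<'E'
from h import *
o=telemetry.get_obs();print(o["time_s"],o["ee_pos"],o["tcp_rot"],o["ft_force"])
c=lambda im,x,y:cv2.resize(im[y:y+95,x:x+95],None,fx=4.2,fy=4.2,interpolation=cv2.INTER_CUBIC)
cv2.imwrite("pics/d2.png",np.hstack([c(cams.camera("top"),310,145),c(cams.camera("scene"),100,170)]))
E
```

```text
4.325 [ 0.4853 -0.3007  0.0279] [-178.4764    0.43   -167.5202] [-0.4915  0.0998  0.0145]
```

View pics/d2.png

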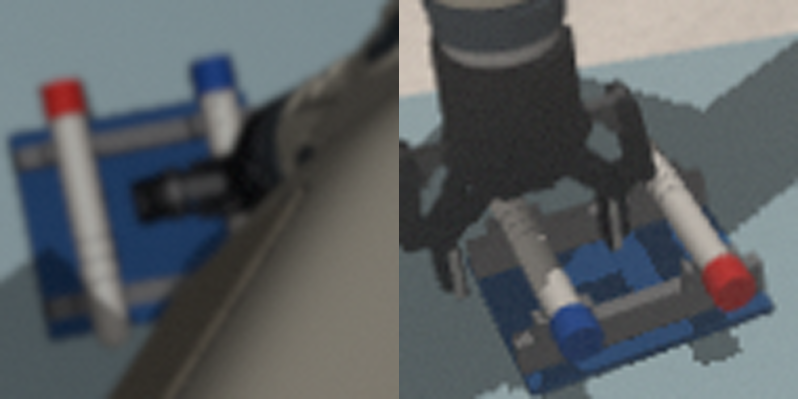

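>>> carry_out:
  motion:
    - [[-1,1,-2,0.025,0.007,0],[0,0,0,0,0,0],[0,0,0,0,0,0],[0,0,0,0,0,0],[0,0,0,0,0,0],[0,0,0,0,0,0],[0,0,0,0,0,0],[0,0,0,0,0,0]]
  hand: 255
  grip_force: 80

```text
time_s: 5.42
ee_pos: [0.4842, -0.2989, 0.0262]
tcp_rot: [179.8, 0.4, -167.5]
ft_force: [-0.5, 0.5, 1.1]
opening: 0.0175
```

>>> carry_out:
  motion:
    - [[0,0,10,0,0,0],[0,0,20,0,0,0],[0,0,40,0,0,0],[0,0,50,0,0,0],[0,0,50,0,0,0],[0,0,30,0,0,0],[0,0,0,0,0,0]]

```text
time_s: 6.3
ee_pos: [0.4829, -0.2982, 0.236]
tcp_rot: [179.9, 0.4, -167.5]
ft_force: [-0.3, -0.8, -1.2]
opening: 0.0176
```

```bash
python3 - <<'E'
from h import *
o=telemetry.get_obs();print(o["time_s"],o["ee_pos"],o["tcp_rot"],o["ft_force"],o["opening"])
c=lambda im,x,y:cv2.resize(im[y:y+140,x:x+140],None,fx=2.8,fy=2.8,interpolation=cv2.INTER_CUBIC)
cv2.imwrite("pics/d3.png",np.hstack([c(cams.camera("top"),290,125),c(cams.camera("scene"),70,120)]))
E
```

```text
6.3 [ 0.4829 -0.2982  0.236 ] [ 179.9142    0.3965 -167.5318] [-0.294  -0.7541 -1.2249] 0.017638692042747123
```

View pics/d3.png

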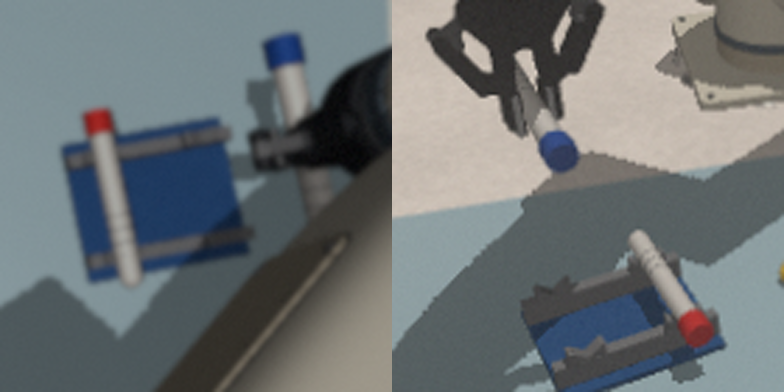

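>>> carry_out:
  motion:
    - [[7,25,0,0,0,-0.05],[7,40,0,0,0,-0.05],[7,40,0,0,0,-0.05],[7,40,0,0,0,-0.05],[7,40,0,0,0,-0.05],[7,40,0,0,0,-0.05],[7,40,0,0,0,-0.05],[7,40,0,0,0,-0.05],[7,40,0,0,0,-0.05],[7,40,0,0,0,-0.05],[7,40,0,0,0,-0.05],[5,20,0,0,0,-0.05]]

```text
time_s: 7.9
ee_pos: [0.5573, 0.1616, 0.2133]
tcp_rot: [179.5, -1.4, 156.7]
ft_force: [0.4, 0.0, 0.6]
opening: 0.0175
```

>>> carry_out:
  motion:
    - [[0,0,0,0,0,0],[0,0,0,0,0,0]]

```text
time_s: 8.15
ee_pos: [0.5562, 0.1623, 0.2104]
tcp_rot: [179.7, -1.7, 156.9]
ft_force: [0.6, -0.1, 0.7]
opening: 0.0177
```

>>> carry_out:
  motion:
    - [[10,2,0,-0.012,-0.028,0.012],[0,0,-5,0,0,0],[0,0,0,0,0,0],[0,0,0,0,0,0]]

```text
time_s: 8.65
ee_pos: [0.5667, 0.1621, 0.2047]
tcp_rot: [179.7, 0.2, 157.5]
ft_force: [0.1, -0.4, -0.1]
opening: 0.0175
```

```bash
python3 - <<'E'
from h import *
o=telemetry.get_obs();print(o["time_s"],o["ee_pos"],o["tcp_rot"],o["ft_force"],o["opening"])
cv2.imwrite("pics/t4.png",cams.camera("top"));cv2.imwrite("pics/s4.png",cams.camera("scene"))
c=lambda im,x,y:cv2.resize(im[y:y+140,x:x+140],None,fx=2.8,fy=2.8,interpolation=cv2.INTER_CUBIC)
cv2.imwrite("pics/d4.png",np.hstack([c(cv2.imread("pics/t4.png"),110,75),c(cv2.imread("pics/s4.png"),250,110)]))
E
```

```text
8.65 [0.5667 0.1621 0.2047] [179.7345   0.1639 157.5106] [ 0.1067 -0.3718 -0.1393] 0.017488644091532113
```

View pics/d4.png

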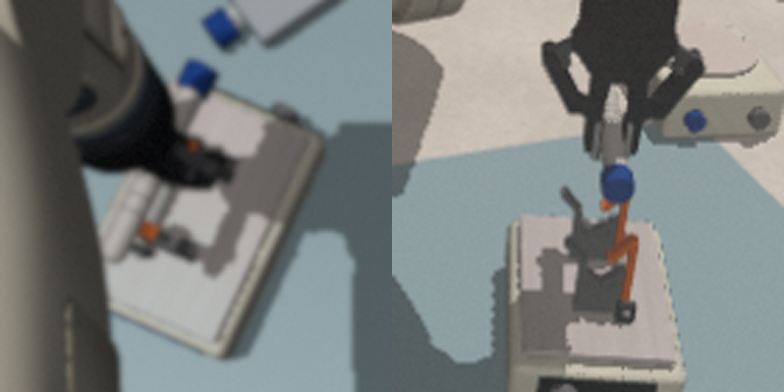

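```bash
python3 - <<'E'
from h import *
ims={n:cv2.imread(f"pics/{f}4.png") for n,f in(("top","t"),("scene","s"))}
f=fr([.5667,.1630,np.radians(-22.5)],.2047+.019)
y=np.linspace(0,2*np.pi,24);o=[]
for n,(x0,y0) in(("top",(140,85)),("scene",(290,140))):
    k=6;im=cv2.resize(ims[n][y0:y0+66,x0:x0+66],None,fx=k,fy=k,interpolation=2)
    pl=lambda pts:cv2.polylines(im,[((proj(n,pts)-[x0,y0]+.5)*k-.5).round().astype(int).reshape(-1,1,2)],False,(0,255,0),1)
    for xx,r in((.058,.013),(.08,.013),(-.08,.01)):pl(f(np.c_[0*y+xx,r*np.cos(y),r*np.sin(y)]))
    pl(f([[-.08,0.01,0],[.08,0.01,0]]));pl(f([[-.08,-0.01,0],[.08,-0.01,0]]))
    o.append(im)
cv2.imwrite("pics/d5.png",np.hstack(o))
E
```

```text
(no output)
```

View pics/d5.png

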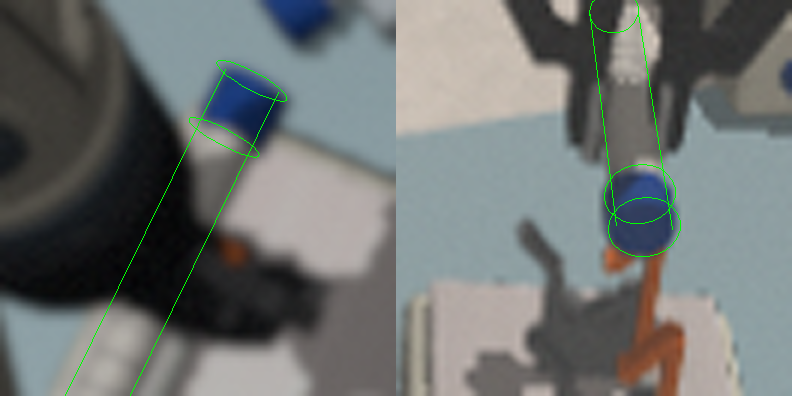

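```bash
python3 - <<'E'
from h import *
ims={n:cv2.imread(f"pics/{f}4.png") for n,f in(("top","t"),("scene","s"))}
f=fr([.5667,.1630,np.radians(-22.5)],.2047+.019)
g=np.array([[x,.013*np.cos(t),.013*np.sin(t)] for x in(.058,.08) for t in np.linspace(0,6.28,60)])
for n in ims:
    q=proj(n,f(g));hull=cv2.convexHull(q.astype(np.float32));m=cv2.moments(hull);c=np.array([m['m10'],m['m01']])/m['m00']
    im=ims[n].astype(int);mask=((im[...,0]>im[...,2]*1.8)&(im[...,0]>im[...,1]*1.4)&(im[...,0]>50)).astype(np.uint8)
    nl,lab,st,cen=cv2.connectedComponentsWithStats(mask)
    for i in range(1,nl):
        if np.hypot(*(cen[i]-c))<15:print(n,"pred",c,cv2.contourArea(hull),"obs",cen[i],st[i])
E
cat > /dev/null; cp pics/t4.png /tmp/; python3 -c "
import cv2;i=cv2.imread('pics/t4.png')[85:175,135:225];cv2.imwrite('pics/d6.png',cv2.resize(i,None,fx=6,fy=6,interpolation=2))"
```

```text
top pred [179.2017 102.6239] 168.40596041467506 obs [180.3441 101.957 ] [174  97  13  12  93]
scene pred [330.5421 174.6719] 159.85039133229293 obs [330.64 175.15] [326 169  10  13 100]
```

View pics/d6.png

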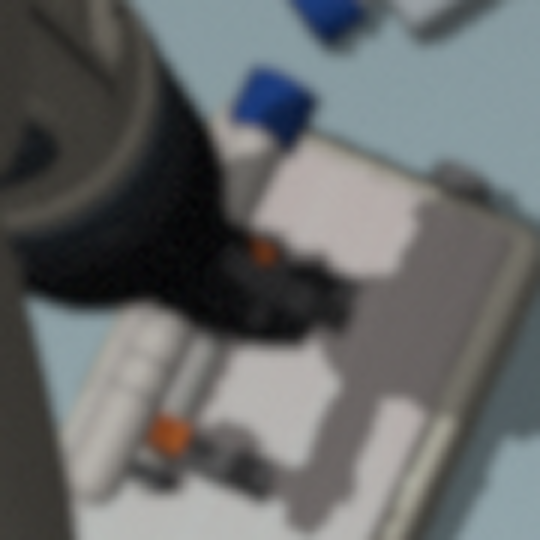

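>>> carry_out:
  motion:
    - [[1,2,-20,0,0,0],[0,0,-20,0,0,0],[0,0,-12,0,0,0],[0,0,0,0,0,0],[0,0,0,0,0,0]]

```text
time_s: 9.38
ee_pos: [0.5684, 0.1642, 0.1529]
tcp_rot: [179.7, 0.3, 157.5]
ft_force: [0.1, 0.1, -0.4]
opening: 0.0177
```

```bash
python3 - <<'E'
from h import *
o=telemetry.get_obs();print(o["time_s"],o["ee_pos"],o["tcp_rot"],o["ft_force"],o["opening"])
cv2.imwrite("pics/t5.png",cams.camera("top"));cv2.imwrite("pics/s5.png",cams.camera("scene"))
c=lambda im,x,y:cv2.resize(im[y:y+90,x:x+90],None,fx=4.4,fy=4.4,interpolation=cv2.INTER_CUBIC)
cv2.imwrite("pics/d7.png",np.hstack([c(cv2.imread("pics/t5.png"),130,85),c(cv2.imread("pics/s5.png"),280,140)]))
E
```

```text
9.375 [0.5684 0.1642 0.1529] [179.6537   0.2887 157.5086] [ 0.0621  0.1427 -0.3754] 0.017703981027899995
```

View pics/d7.png

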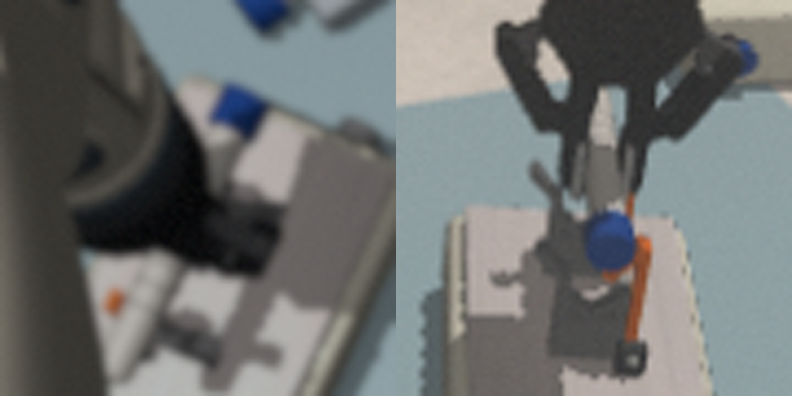

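The tube lies over the slot, between the lip at (540,175) and the orange jaw at (640,245) in the right crop. I'll push down now in small steps.

>>> carry_out:
  motion:
    - [[0,0,-12,0,0,0],[0,0,-10,0,0,0],[0,0,-8,0,0,0],[0,0,-6,0,0,0]]

```text
time_s: 9.98
ee_pos: [0.5691, 0.1629, 0.1186]
tcp_rot: [179.7, 0.6, 157.5]
ft_force: [-13.9, -19.6, 36.3]
opening: 0.0181
```

>>> carry_out:
  motion:
    - [[-1,-1,0,0,0,0],[0,0,0,0,0,0]]

```text
time_s: 10.22
ee_pos: [0.5679, 0.1611, 0.1186]
tcp_rot: [179.7, 0.7, 157.4]
ft_force: [0.4, 0.2, 1.2]
opening: 0.018
```

```bash
python3 - <<'E'
from h import *
o=telemetry.get_obs();print(o["time_s"],o["ee_pos"],o["tcp_rot"],o["ft_force"],o["ft_torque"])
cv2.imwrite("pics/t6.png",cams.camera("top"));cv2.imwrite("pics/s6.png",cams.camera("scene"))
c=lambda im,x,y:cv2.resize(im[y:y+90,x:x+90],None,fx=4.4,fy=4.4,interpolation=cv2.INTER_CUBIC)
cv2.imwrite("pics/d8.png",np.hstack([c(cv2.imread("pics/t6.png"),130,85),c(cv2.imread("pics/s6.png"),280,140)]))
E
```

```text
10.225 [0.5679 0.1611 0.1186] [179.7405   0.6514 157.4386] [0.3937 0.1925 1.1979] [-0.1125  0.1162  0.0307]
```

View pics/d8.png

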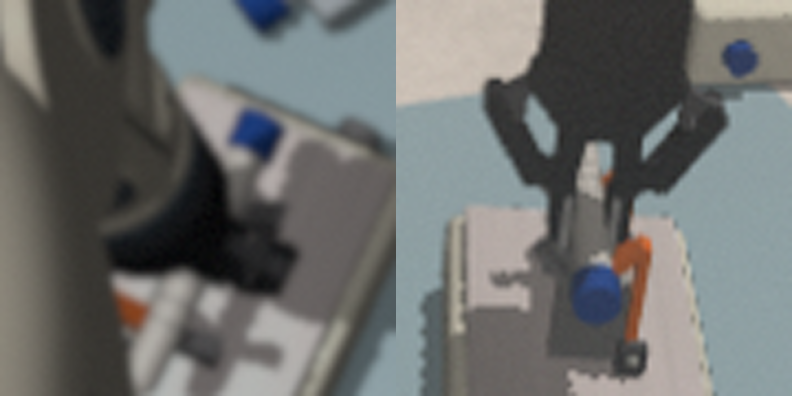

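```bash
cat > cap.py <<'E'
from h import *
def cap(files,yaw):
    g=np.array([[x,.013*np.cos(t),.013*np.sin(t)] for x in(.058,.08) for t in np.linspace(0,6.28,60)])
    obs={}
    for n,fn in files.items():
        im=cv2.imread(fn).astype(int);mask=((im[...,0]>im[...,2]*1.8)&(im[...,0]>im[...,1]*1.4)&(im[...,0]>50)).astype(np.uint8)
        nl,lab,st,cen=cv2.connectedComponentsWithStats(mask)
        ref=np.array([182,112]) if n=="top" else np.array([327,190])
        i=1+np.argmin([np.hypot(*(cen[j]-ref)) + (100 if st[j,4]<30 else 0) for j in range(1,nl)]);obs[n]=cen[i];print(n,cen[i],st[i])
    def r(p):
        f=fr([p[0],p[1],yaw],p[2]);o=[]
        for n in obs:
            h=cv2.convexHull(proj(n,f(g)).astype(np.float32));m=cv2.moments(h);o+=list(np.array([m['m10'],m['m01']])/m['m00']-obs[n])
        return np.array(o)
    s=least_squares(r,[.567,.163,.15],diff_step=1e-3);print("mid",s.x,r(s.x))
    d=s.x-[.5675,.1648,.115];a=np.radians(-22.4);print("clip frame mm",1e3*(d[0]*np.cos(a)+d[1]*np.sin(a)),1e3*(-d[0]*np.sin(a)+d[1]*np.cos(a)),1e3*d[2])
E
python3 - <<'E'
from cap import *
for k in"456":cap({"top":f"pics/t{k}.png","scene":f"pics/s{k}.png"},np.radians(-22.5))
E
```

```text
top [180.3441 101.957 ] [174  97  13  12  93]
scene [330.64 175.15] [326 169  10  13 100]
mid [0.5685 0.1614 0.2237] [-0.3243 -0.1395 -0.3776  0.0835]
clip frame mm 2.1899894523403356 -2.752253638967743 108.6564568930423
top [184.0685 109.3699] [179 105  11  11  73]
scene [328.4904 194.4519] [324 188  10  13 104]
mid [0.5701 0.163  0.1722] [-0.2175 -0.0919 -0.2439  0.0504]
clip frame mm 3.0681442408323565 -0.6350549862469285 57.1506745522191
top [187.8413 114.7143] [183 111  10   9  63]
scene [325.5354 206.6869] [321 201  10  12  99]
mid [0.5694 0.1608 0.1372] [-0.2274 -0.0947 -0.2491  0.0486]
clip frame mm 3.31386117622165 -2.9526035693442307 22.175956044572466
```

>>> carry_out:
  motion:
    - [[0,1,-3,0,0,0],[0,0,-3,0,0,0]]

```text
time_s: 10.58
ee_pos: [0.568, 0.1614, 0.1125]
tcp_rot: [179.8, 0.7, 157.4]
ft_force: [-1.9, -3.7, 0.7]
opening: 0.0178
```

>>> carry_out:
  motion:
    - [[0,0,-4,0,0,0],[0,0,-3,0,0,0]]

```text
time_s: 10.82
ee_pos: [0.5676, 0.1613, 0.1043]
tcp_rot: [179.9, 0.6, 157.4]
ft_force: [-1.0, -2.6, -0.6]
opening: 0.0176
```

```bash
cat > look.py <<'E'
from cap import *
import sys
k=sys.argv[1]
o=telemetry.get_obs();print(o["time_s"],o["ee_pos"],o["tcp_rot"],o["ft_force"],o["ft_torque"])
cv2.imwrite(f"pics/t{k}.png",cams.camera("top"));cv2.imwrite(f"pics/s{k}.png",cams.camera("scene"))
c=lambda im,x,y:cv2.resize(im[y:y+66,x:x+66],None,fx=6,fy=6,interpolation=cv2.INTER_CUBIC)
cv2.imwrite(f"pics/e{k}.png",np.hstack([c(cv2.imread(f"pics/t{k}.png"),140,105),c(cv2.imread(f"pics/s{k}.png"),290,165)]))
cap({"top":f"pics/t{k}.png","scene":f"pics/s{k}.png"},np.radians(-22.5))
E
python3 look.py 7
```

```text
10.825 [0.5676 0.1613 0.1043] [179.8956   0.6148 157.432 ] [-0.9987 -2.5608 -0.6231] [-0.3905  0.2343  0.0857]
top [188.9697 117.1364] [184 113  11  10  66]
scene [324.7087 211.1456] [320 205  10  13 103]
mid [0.5683 0.1608 0.1231] [-0.3504 -0.1452 -0.3808  0.0728]
clip frame mm 2.2663805597493 -3.3421756125391724 8.113710657363479
```

View pics/e7.png

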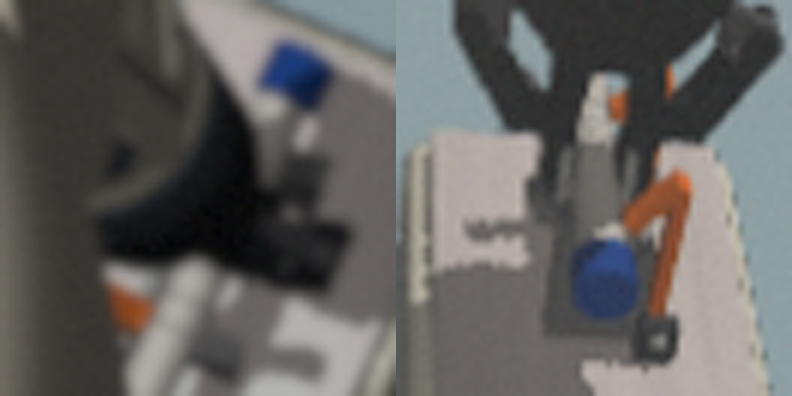

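The jaw is open now. Its tip is at about (338,195) in the scene image, against about (335,194) when closed. The tube middle is about 8 mm above home.

>>> carry_out:
  motion:
    - [[0,0,-4,0,0,0],[0,0,-3,0,0,0],[0,0,-2,0,0,0]]

```text
time_s: 11.3
ee_pos: [0.5696, 0.1637, 0.0968]
tcp_rot: [179.5, 0.8, 157.5]
ft_force: [0.0, 3.3, 8.0]
opening: 0.018
```

>>> carry_out:
  motion:
    - [[0,0,-2,0,0,0],[0,0,-1,0,0,0]]

```text
time_s: 11.55
ee_pos: [0.57, 0.1642, 0.0966]
tcp_rot: [179.4, 1.0, 157.5]
ft_force: [-4.4, -5.0, 7.2]
opening: 0.0176
```

```bash
python3 look.py 8
```

```text
11.55 [0.57   0.1642 0.0966] [179.4033   0.9541 157.5406] [-4.3818 -4.9784  7.1765] [-0.7919  1.0722  0.1639]
top [188.377  116.9508] [184 113  10   9  61]
scene [325.781  214.0667] [321 208  10  13 105]
mid [0.5709 0.1635 0.1158] [-0.3036 -0.126  -0.3283  0.063 ]
clip frame mm 3.6884566960315515 0.09633074333080874 0.8389911149523643
```

View pics/e8.png

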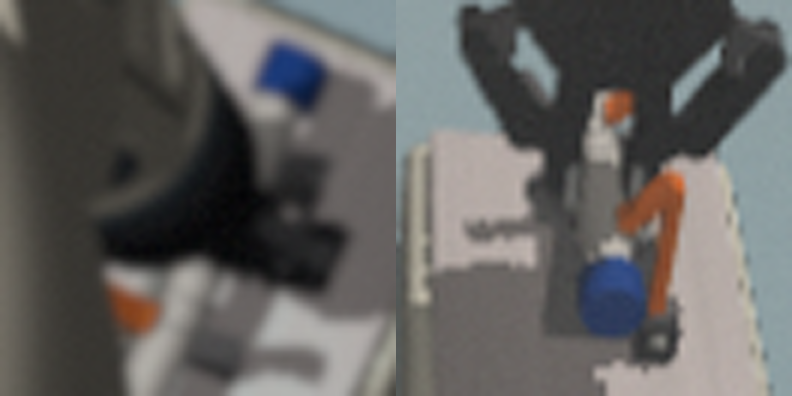

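>>> carry_out:
  motion:
    - [[0,0,0,0,0,0],[0,0,0,0,0,0],[0,0,0,0,0,0],[0,0,0,0,0,0]]
  hand: 140

```text
time_s: 12.15
ee_pos: [0.5706, 0.165, 0.0967]
tcp_rot: [179.3, 1.0, 157.6]
ft_force: [0.1, 0.7, -0.1]
opening: 0.0388
```

```bash
python3 look.py 9
```

```text
12.15 [0.5706 0.165  0.0967] [179.2827   0.9938 157.5613] [ 0.1257  0.6602 -0.112 ] [-0.0281  0.0336  0.0317]
top [188.377  116.9508] [184 113  10   9  61]
scene [325.7524 213.9429] [321 208  10  13 105]
mid [0.5708 0.1634 0.1161] [-0.3014 -0.1251 -0.326   0.0626]
clip frame mm 3.621113229821001 0.00039529069899009277 1.1492786940866806
```

View pics/e9.png

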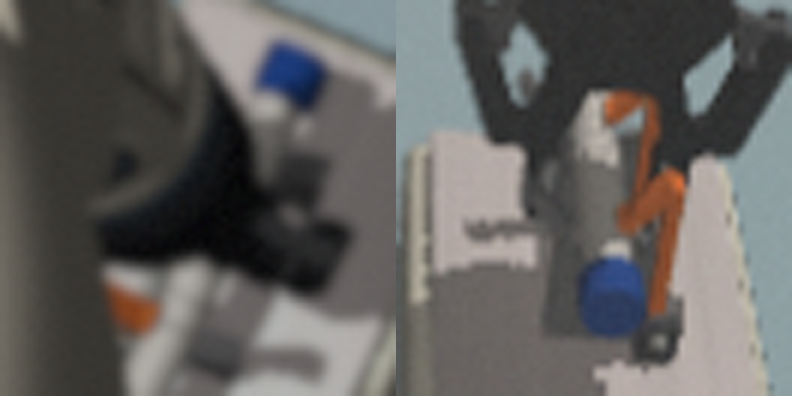

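The tube stayed put when released, and the fingers are clear of it. I'll lift straight up.

>>> carry_out:
  motion:
    - [[0,0,5,0,0,0],[0,0,12,0,0,0],[0,0,20,0,0,0],[0,0,30,0,0,0],[0,0,35,0,0,0],[-20,0,30,0,0,0],[-40,-20,10,0,0,0],[-40,-40,0,0,0,0],[-30,-50,0,0,0,0],[-10,-50,0,0,0,0],[0,-40,0,0,0,0],[0,0,0,0,0,0]]

```text
time_s: 13.75
ee_pos: [0.4258, -0.0394, 0.2531]
tcp_rot: [179.1, 1.7, 157.7]
ft_force: [0.2, 0.5, -0.1]
opening: 0.0386
```

```bash
python3 look.py 10; python3 -c "
import cv2,numpy as np
a=cv2.imread('pics/t10.png');cv2.imwrite('pics/t10f.png',a)"
```

```text
13.75 [ 0.4258 -0.0394  0.2531] [179.1252   1.6591 157.6647] [ 0.2361  0.4841 -0.0866] [ 0.0145 -0.0235  0.0041]
top [188.4531 117.0938] [184 113  10  10  64]
scene [325.9326 213.236 ] [321 208  10  13  89]
mid [0.5702 0.1634 0.1177] [-0.5011 -0.208  -0.5428  0.1044]
clip frame mm 3.0448391267904675 -0.23671502413195336 2.657451546365694
```

View pics/e10.png

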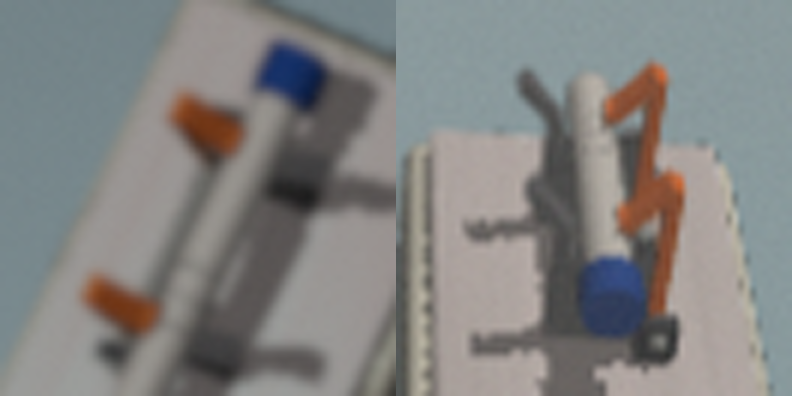

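View pics/s10.png

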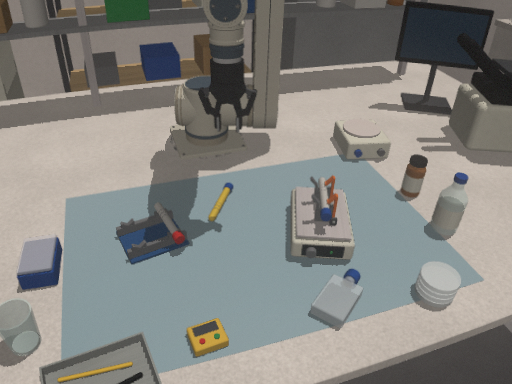

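```bash
python3 - <<'E'
import cv2,numpy as np
ims=[cv2.imread(f"pics/{n}.png") for n in("scene0","s10","top0","t10")]
def c(im,x,y):return cv2.resize(im[y:y+48,x:x+48],None,fx=8,fy=8,interpolation=2)
a=[c(ims[0],300,172),c(ims[1],300,172)];b=[c(ims[2],145,112),c(ims[3],145,112)]
cv2.imwrite("pics/f1.png",np.hstack(a));cv2.imwrite("pics/f2.png",np.hstack(b))
for i in range(4):
    im=ims[i].astype(int);m=((im[...,2]>im[...,0]*2)&(im[...,2]>90)).astype(np.uint8)
    if i<2:m[:, :305]=0;m[:165]=0;m[240:]=0;m[:,350:]=0
    else:m[:110]=0;m[170:]=0;m[:,:140]=0;m[:,210:]=0
    nl,_,st,ce=cv2.connectedComponentsWithStats(m);print(i,[(s.tolist(),q.round(1).tolist()) for s,q in zip(st[1:],ce[1:]) if s[4]>5])
E
```

```text
0 [([325, 176, 13, 41, 178], [332.0, 194.0])]
1 [([325, 176, 13, 41, 171], [332.1, 193.9])]
2 [([169, 122, 12, 9, 59], [174.7, 125.7]), ([155, 152, 12, 9, 55], [160.3, 155.8])]
3 [([169, 122, 11, 8, 53], [174.2, 125.5]), ([155, 152, 11, 8, 51], [159.9, 155.6])]
```

View pics/f1.png

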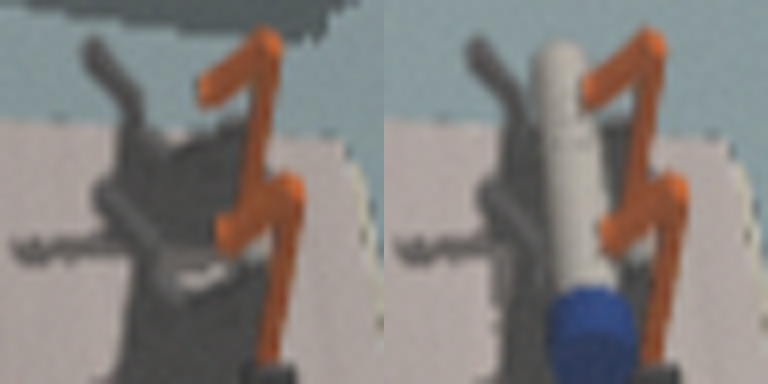

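View pics/f2.png

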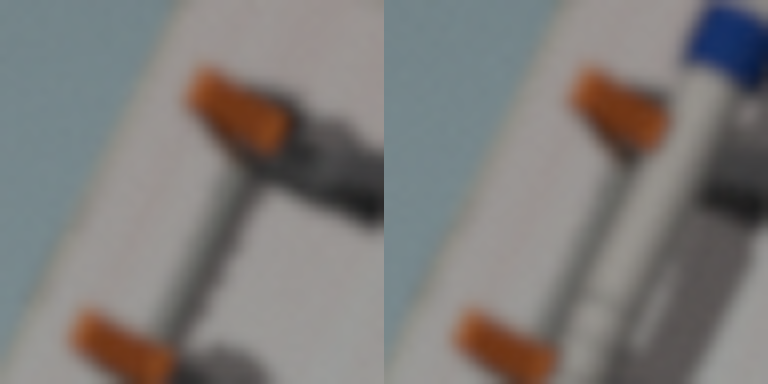

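```bash
python3 - <<'E'
from h import *
y=np.linspace(0,2*np.pi,24);o=[]
a=np.radians(-22.4)
for n,fn,(x0,y0) in(("scene","s10",(295,165)),("top","t10",(140,100))):
    k=5;im=cv2.resize(cv2.imread(f"pics/{fn}.png")[y0:y0+75,x0:x0+75],None,fx=k,fy=k,interpolation=2)
    f=fr([.5675+.003*np.cos(a),.1648+.003*np.sin(a),a],.115)
    pl=lambda pts:cv2.polylines(im,[((proj(n,pts)-[x0,y0]+.5)*k-.5).round().astype(int).reshape(-1,1,2)],False,(0,255,0),1)
    for xx,r in((.058,.013),(.08,.013),(-.08,.01)):pl(f(np.c_[0*y+xx,r*np.cos(y),r*np.sin(y)]))
    g=np.array([[x,.01*np.cos(t),.01*np.sin(t)] for x in(-.08,.058) for t in y])
    h=cv2.convexHull(proj(n,f(g)).astype(np.float32))[:,0];h=np.vstack([h,h[:1]])
    cv2.polylines(im,[((h-[x0,y0]+.5)*k-.5).round().astype(int).reshape(-1,1,2)],False,(0,255,255),1)
    o.append(im)
cv2.imwrite("pics/f3.png",np.hstack(o))
E
```

```text
(no output)
```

View pics/f3.png

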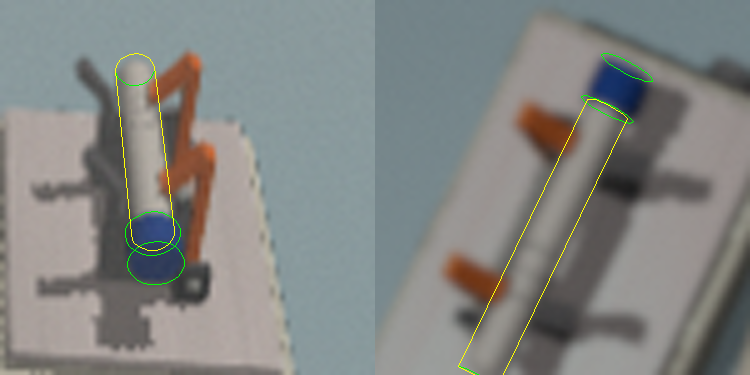

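The overlay of the tube at the home pose matches both views, with both jaw noses lying over it. The jaw's pixel box in the scene view is the same as at the start (325–338, 176–217). I'll compare the red tube with its starting image and then hand in.

```bash
python3 - <<'E'
from h import *
for n in("top0","t10","scene0","s10"):
    im=cv2.imread(f"pics/{n}.png").astype(int);m=(im[...,2]>im[...,0]*2)&(im[...,2]>im[...,1]*2.5)&(im[...,2]>90)
    m[:, :]&=True
    w=np.zeros_like(m);(w[150:185,310:340] if n[0]=="t" else w[225:250,165:195])[:]=True
    print(n,np.argwhere(m&w).mean(0)[::-1])
print(workorder.hand_in())
E
```

```text
top0 [324.64 167.94]
t10 [nan nan]
scene0 [177.0851 234.5957]
s10 [177.2    235.5231]
the job is handed in; nothing more can be done
None<stdin>:6: RuntimeWarning: Mean of empty slice.
  ret = um.true_divide(
```

The blue-capped tube is in the fork clip with the jaw closed over it, released, and the job is handed in at about 14 s; no verdict was reported. I gripped it between the cradle ribs, carried it over the rocker, pushed it down past the jaw, opened the fingers and backed away.

**Checks that agreed:**
- **Tube position:** the last fit from both cameras put its middle about 3 mm along the clip, 0 mm across and 1 to 2.7 mm above the seat. A drawing of the tube at home also matched both pictures.
- **Jaw:** it was visibly open, by roughly 0.1 rad, with the tube about 8 mm above home. It is now back at its starting pixels, with both noses over the tube.
- **Red tube:** in the scene camera its cap is within 1 px of where it was, so it did not move noticeably.
- **Robot:** the arm is clear and the force reading is near zero.

**Checks that failed or disagreed:**
- **Cameras:** they disagreed by about 2 mm, so clip positions are only good to 2 or 3 mm.
- **Push force:** the first push rose briefly to about 36 N up and 24 N sideways, against the expected 10 N. It fell to near zero after I shifted the tube about 2 mm away from the jaw.
- **Top-view red tube:** the last top-view check found no red cap pixels, most likely because the arm blocked the view or shaded it. The red tube's place therefore rests on the scene camera alone.

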